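# Eject a plug-in card and lean it in the board stand

### The job

The plug-in card with the finned heat sink is due for rework. Press its own ejector lever fully down so that the card unlatches and comes up, then take the card by the strip on its top edge, draw it straight up out of its guides, and set it down leaning in the board stand, centred, bottom edge in the trough and heat sink to the front, letting go only once it stands there. Leave the other two cards seated, and do not disturb the things lying about.

Things in the scene. Friction and masses are not known exactly. Their poses are not given: they have to be found in the camera images.
- heatsink_card: The card to take out: upright green circuit card with a finned aluminium heat sink on its component face. Board 3 mm thick, 80 mm tall, 100 mm long in its lowest 30 mm, 92 mm above. Black grip strip along the top edge, 86 mm tall in all. About 90 g. Origin: middle of the bottom edge, in the board's middle plane; x along the card, +y out of the component face, z up the card.
- heatsink_card_grip (a point): Middle of the top face of the heat-sink card's grip strip, 86 mm above the card's origin. The strip is 72 mm long (card x), 9 mm thick, centred on the board, and reaches 14 mm down from here; between it and the parts on the face the board is bare for 6 mm.
- heatsink_face (a point): Point in the heat sink, 12 mm out of the board's middle plane, 45 mm above the bottom edge. The heat sink is 48 x 42 mm, a comb of 9 upright fins seen from above; parts stand out up to 15 mm from the middle plane on this side only, none in the lowest 11 mm of the board.
- relay_card: Neighbour card with four white block relays. Same board, strip and size as heatsink_card, same origin and axes. Stays where it is.
- capacitor_card: Neighbour card with four round black capacitors and a copper ring coil. Same board, strip and size as heatsink_card, same origin and axes. Stays where it is.
- card_frame: Open card frame, fixed: aluminium base 132 x 120 mm, black guides, three card slots side by side at y = +34, 0, -34 mm; any card may be in any slot. Origin: underside, below the middle of the middle slot; ejector levers in front (-x), z up. Seated cards have the frame's axes, bottom edge at z = 22 mm, top at 108 mm. The guides hold a card's ends with 1 mm play and end at z = 78 mm.
- board_stand: Leaning board stand, fixed, grey, base 100 x 96 x 8 mm. Origin: underside; front looks to -x, y across, z up. The back rest (two uprights at y = -33 and +33 mm, a cross bar) leans 20 degrees back from vertical toward +x and ends 62 mm up its slope. A card on it has the card's x along the stand's +y, its component face to the front and its top leaning to +x.
- stand_trough (a point): Middle of the stand's trough floor, at x = -15.5, y = 0, z = 8 mm of the stand. The trough is 15 mm wide and runs along the stand's y, from the front lugs (inner faces at x = -23 mm, tops at z = 18 mm) to the foot of the back rest's front face (x = -8 mm).
- ejector_1 (a joint): Grey ejector lever of the slot at y = +34 mm of the card frame, hinge, rad: 0 up (its hook lies over a shoulder of the card and keeps it in), 0.30 pedal fully down at the stop. Pressing swings the hook off and a toe lifts the card, about 15 mm at 0.29. Takes about 4 N at the pedal and stays where it is left, card raised.
- pedal_1 (a point): Middle of the top of pedal 1, in line with the slot at y = +34 mm. The pedal is 26 mm long (frame x), 16 mm wide, 114 mm in front of the frame's origin, 36 mm above the table at rest; its full travel is 16 mm down and 6 mm outward (frame -x).
- ejector_2 (a joint): Grey ejector lever of the slot at y = 0 mm of the card frame, hinge, rad: 0 up (its hook lies over a shoulder of the card and keeps it in), 0.30 pedal fully down at the stop. Pressing swings the hook off and a toe lifts the card, about 15 mm at 0.29. Takes about 4 N at the pedal and stays where it is left, card raised.
- pedal_2 (a point): Middle of the top of pedal 2, in line with the slot at y = 0 mm. The pedal is 26 mm long (frame x), 16 mm wide, 114 mm in front of the frame's origin, 36 mm above the table at rest; its full travel is 16 mm down and 6 mm outward (frame -x).
- ejector_3 (a joint): Grey ejector lever of the slot at y = -34 mm of the card frame, hinge, rad: 0 up (its hook lies over a shoulder of the card and keeps it in), 0.30 pedal fully down at the stop. Pressing swings the hook off and a toe lifts the card, about 15 mm at 0.29. Takes about 4 N at the pedal and stays where it is left, card raised.
- pedal_3 (a point): Middle of the top of pedal 3, in line with the slot at y = -34 mm. The pedal is 26 mm long (frame x), 16 mm wide, 114 mm in front of the frame's origin, 36 mm above the table at rest; its full travel is 16 mm down and 6 mm outward (frame -x).
- helping_hands: Fixed obstacle between the card frame and the stand: soldering third hand, yellow base 205 x 150 mm with four black bendy arms; they reach up to about 150 mm above the table. Carry the card over it. Origin: centre of its underside.
- terminal_board: Bystander on the table: green terminal breakout board, 78 x 62 x 21 mm. Origin: centre of its underside.
- driver_board: Bystander on the table: small green motor driver board, 35 x 32 x 12 mm. Origin: centre of its underside.
- usb_stick: Bystander on the table: blue USB stick, 52 x 18 x 9 mm. Origin: centre of its underside.
- stepper: Bystander on the table: small round stepper motor, 43 x 32 x 28 mm. Origin: centre of its underside.
- tape: Bystander on the table: roll of black tape, 62 mm across, 19 mm high. Origin: centre of its underside.
- module_tray: Bystander on the table: black processor module on a grey foam strip, 62 x 37 x 17 mm. Origin: centre of its underside.
- screwdriver: Bystander on the table: small yellow screwdriver, 126 mm long. Origin: centre of its underside.

How it is judged:
On the way, in this order (a step that is already met when the one before it is completed fails the run):
1. the heat-sink card stands raised in its guides on its pressed ejector lever, not yet held (z of heatsink_card in the frame of card_frame between 0.032 and 0.045 m and x of heatsink_card in the frame of card_frame between -0.006 and 0.006 m and contact force between the fingers and heatsink_card below 0.1 N and value of joint any of ejector_1, ejector_2, ejector_3 above 0.2 rad), for 0.2 s.
2. the card has been drawn up clear of the guides, upright and above the frame (z of heatsink_card in the frame of card_frame above 0.08 m and x of heatsink_card in the frame of card_frame between -0.05 and 0.05 m and y of heatsink_card in the frame of card_frame between -0.08 and 0.08 m and angle between heatsink_card's own z axis and vertical below 0.35 rad), for 0.05 s.
3. the card's bottom edge stands in the trough of the stand while it is still held (x of heatsink_card in the frame of board_stand between -0.025 and -0.004 m and y of heatsink_card in the frame of board_stand between -0.02 and 0.02 m and z of heatsink_card in the frame of board_stand between 0.004 and 0.013 m and contact force between the fingers and heatsink_card above 0.5 N), for 0.1 s.
At the end, for the whole second after the job is handed in: The heat-sink card rests released in the stand: bottom edge in the trough, within 20 mm of the middle, leaning back 9 to 37 degrees, square to the stand within 11 degrees, heat sink to the front; the other two cards still seated (raised under 5 mm, moved under 8 mm) (x of heatsink_card in the frame of board_stand between -0.025 and -0.004 m and y of heatsink_card in the frame of board_stand between -0.02 and 0.02 m and z of heatsink_card in the frame of board_stand between 0.004 and 0.013 m and x of heatsink_card_grip in the frame of board_stand between 0.006 and 0.04 m and angle between heatsink_card's own z axis and vertical between 0.15 and 0.65 rad and angle between the x axis of heatsink_card and the y axis of board_stand, either way round below 0.2 rad and x of heatsink_face in the frame of board_stand below 0.004 m and linear speed of heatsink_card below 0.02 m/s and z of each of relay_card, capacitor_card in the frame of card_frame below 0.027 m and distance of each of relay_card, capacitor_card from where it was at the start of the episode below 0.008 m); the robot touches nothing.
It fails at once if another card is raised or shifted in the frame by more than 8 mm (distance of any of relay_card, capacitor_card from where it was at the start of the episode above 0.008 m).
It fails at once if another card's ejector is pressed: more than one lever past half way (value of joint each of ejector_1, ejector_2 above 0.15 rad or value of joint each of ejector_1, ejector_3 above 0.15 rad or value of joint each of ejector_2, ejector_3 above 0.15 rad).
It fails at once if a bystander is shoved more than 30 mm (distance of any of terminal_board, driver_board, usb_stick, stepper, tape, module_tray, screwdriver from where it was at the start of the episode above 0.03 m).
It also fails if it takes over 51 s, if anything falls off the work surface, if the arm or the gripper's body presses on something with over 40 N, if the wrist force passes 120 N, or if a joint passes its speed limit or range.

### The arm

A 6-joint arm with a two-finger parallel gripper is mounted at the origin on a cart in front of the work surface, level with it; the furniture and walls round the work are solid. World frame = base frame: x ahead of the robot, y to its left, z up, the work surface at z = 0. Lengths are in m, angles in rad, forces in N, time in s.
With the tool pointing down it reaches from about 0.35 to 0.975 m from the base axis. Payload 4.9 kg.
Tool frame: the origin (TCP) lies at the very end of the fingers, on their centre line; the grasp point (between the pads) lies ctrl.grip_point_offset behind it (ctrl.grip_point_offset is the distance from the TCP to the grasp point, in m); z points along the fingers, y is the line along which they close (so a half turn about z gives the same grasp; the last joint's range is limited). The gripper opens to 85 mm and grips with 20 to 120 N. Pads are 22 mm wide; open, the fingers measure 114 mm over their backs; the gripper's body (76 mm by 85 mm) begins 54 mm behind the grasp point. The pads swing forward as they close: fully open they stand 13 mm farther back than shut.
Start: joints at [1.201, 0.053, 1.613, -0, 1.476, -0.119], TCP at [0.155, 0.605, 0.191] pointing down, gripper open.
Joint ranges: [-3.01, 3.01], [-1.01, 2.22], [0.06, 2.58], [-1.02, 4.17], [0.09, 2.62], [-3.14, 3.14]. Speed limits (rad/s): [2.57, 2.57, 3.14, 3.14, 3.14, 3.14].

### API

Orientations are given as a rotation vector (axis times angle).
In Python, from station import ctrl gives the robot as it stands. The module is installed in compiled form; this text tells all that it offers.
- The arm moves only by the tool drive_tool, never from a script. Its argument "steps" is a list of rows, each an object with "translation": the shift along the tool's x, y, z normalised to -1 to 1, where 1 is 4 cm, a list of three; "angular": the turn, a rotation vector about the tool's x, y, z normalised to -1 to 1, where 1 is 8 degrees, a list of three; "gripper": the opening, from 0 (shut) to 1 (fully open). In form: [{"translation": [dx, dy, dz], "angular": [wx, wy, wz], "gripper": gripper}, ...]. A call has 1 to 8 rows; each row shifts and turns the commanded pose from where the row before left it, along the tool's axes as they then stand; what a row does not reach is not made up. A row lasts 1/8 s, in which the tool goes at most 62.5 mm and 10.7 degrees, less where a joint would pass 70% of its speed; a pose out of reach is approached as far as the arm can. A call with a number of a shift or a turn outside -1 to 1 is refused whole. A call with a gripper value outside its range is refused whole. The fingers move at their own pace and stop on an object; "force" is the grip in N (left out, the last holds). Time passes only in rows, so rows that do not move let the fingers close. It gives the time, the measured TCP pose, the force, the opening and the grip force at its end, in the units of the state.
- ctrl.get_obs(): the state, without advancing time (a new reading comes with each control period).
- ctrl.get_image(name): name is "scene" or "top"; returns a dict with "color" (480x640x3 uint8, red, green, blue), "depth" (480x640 float32, m along the optical axis (not along the pixel's ray), 0 where there is no reading), "fx", "fy", "cx", "cy" (pixels), "R" (3x3) and "t" (3): a world point X has camera coordinates R X + t. Camera axes: x right, y down, z forward; pixel columns grow to the right and rows downward; lengths in m; the calibration is good to about 2 mm. A picture is of the moment at which its call begins.
- ctrl.finish_job(): hands the job in; it is judged then, once.
The state is a dict: "t": time; "q": joint angles; "dq": joint speeds; "effort": joint torques, N m; "tool_pos": TCP position; "tool_rot": TCP orientation; "contact_force": force on the tool from outside, world axes, zero at the start; "wrist_torque": the same for the moment, N m; "opening": finger opening in m; "grip_force": force on a finger pad.
Only numpy, scipy, OpenCV 4.12 (cv2) and the standard library are available. Lean on these libraries where they do the work, as an engineer would, in place of code of your own. Each camera call takes 0.05 s, during which the arm holds its last target. There are 200 camera calls.

## Working session

There is one attempt and no reset: what is moved stays moved. The work goes in short steps, Python scripts to look and compute and a tool call to move; the robot and the scene stay as the last step left them, time stands still between calls to the robot, and variables do not carry over. Pictures are saved under pics/ and viewed, at most 10 in all, crops included, and the job is handed in when it is done.

Besides the shell and the picture viewer there is one more tool, called after "Call:" as a command line: name --argument value ..., lists and objects as JSON in quotes. drive_tool: Moves the arm, as the interface text tells. Its arguments: {"type":"object","properties":{"steps":{"type":"array"},"force":{"type":"number"}},"required":["steps"]}

```bash
mkdir -p pics; python3 - <<'E'
from station import ctrl
import cv2,numpy as np,pickle
d={}
for n in("scene","top"):
    im=ctrl.get_image(n); d[n]=im
    cv2.imwrite(f"pics/{n}0.png",im["color"][:,:,::-1])
    print(n,im["fx"],im["cx"],im["cy"],np.round(im["R"],3).tolist(),np.round(im["t"],3).tolist(), (im["depth"]>0).mean())
pickle.dump(d,open("im0.pkl","wb"))
print(ctrl.get_obs(),ctrl.grip_point_offset)
E
```

```text
scene 597.8237420873768 321.0545838758207 228.82938067139852 [[0.614, -0.789, -0.018], [-0.569, -0.427, -0.702], [0.546, 0.442, -0.712]] [-0.271, 0.392, 0.948] 0.9934049479166667
top 624.0817719316752 311.0280180410551 243.6359035448759 [[0.028, -1.0, -0.007], [-0.999, -0.028, -0.032], [0.031, 0.007, -0.999]] [0.051, 0.513, 1.23] 0.9958951822916666
{'t': 0.1, 'q': array([ 1.20104871e+00,  5.33180893e-02,  1.61414836e+00,  1.58567711e-05,
        1.47599095e+00, -1.18977757e-01]), 'dq': array([ 0.00011611, -0.0020244 , -0.0027213 , -0.00088483,  0.0011082 ,
       -0.00083079]), 'effort': array([ 9.55856194e-05, -3.94907892e+01, -3.71362102e+01, -9.98949395e-05,
        3.99890167e-03,  2.20777849e-06]), 'tool_pos': array([0.15484526, 0.6048635 , 0.1902741 ]), 'tool_rot': array([-3.92820915e-01, -3.11646553e+00,  2.83569141e-03]), 'contact_force': array([-0.29353247, -0.88949168, -0.25259791]), 'wrist_torque': array([0.01206609, 0.03409523, 0.02241947]), 'grip_force': 0.0, 'opening': 0.08558881571918887} 0.0187
```

View pics/scene0.png

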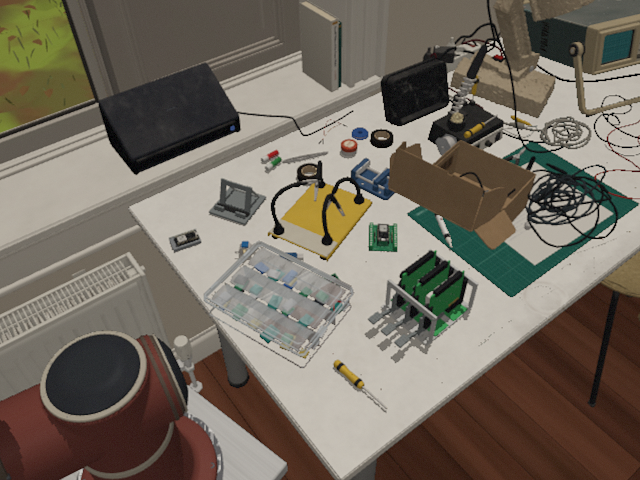

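View pics/top0.png

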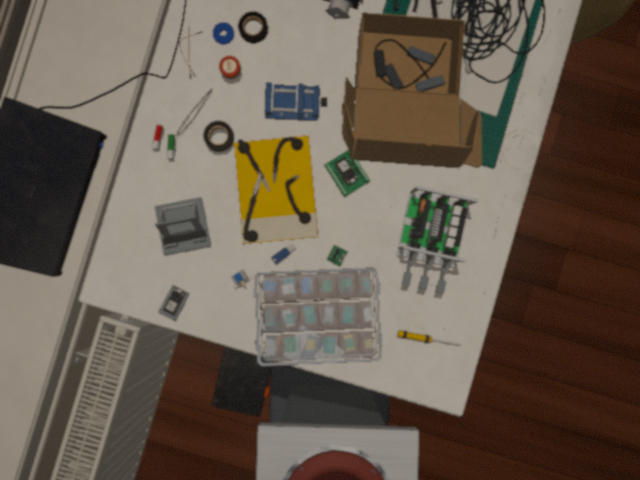

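The scene shows the frame at about (425,305) and the stand at (237,200). From the top, the frame is at (437,230), the stand at (183,226), and the third hand between them at (277,190). I'll zoom in on the frame and the stand.

```bash
python3 - <<'E'
import cv2,numpy as np,pickle
d=pickle.load(open("im0.pkl","rb"))
t=d["top"]["color"][:,:,::-1];s=d["scene"]["color"][:,:,::-1]
def c(i,x,y,w,h,k): return cv2.resize(i[y:y+h,x:x+w],(w*k,h*k),interpolation=cv2.INTER_CUBIC)
a=c(t,390,180,100,120,4); b=c(s,360,240,120,120,3); e=c(t,145,190,75,70,4);f=c(s,200,170,75,60,4)
cv=np.zeros((600,800,3),np.uint8)
cv[:480,:400]=a; cv[:360-60,400:760]=b[:300]; cv[300:300+280,400:400+300]=e
cv2.imwrite("pics/crop.png",cv)
E
```

```text
(no output)
```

View pics/crop.png

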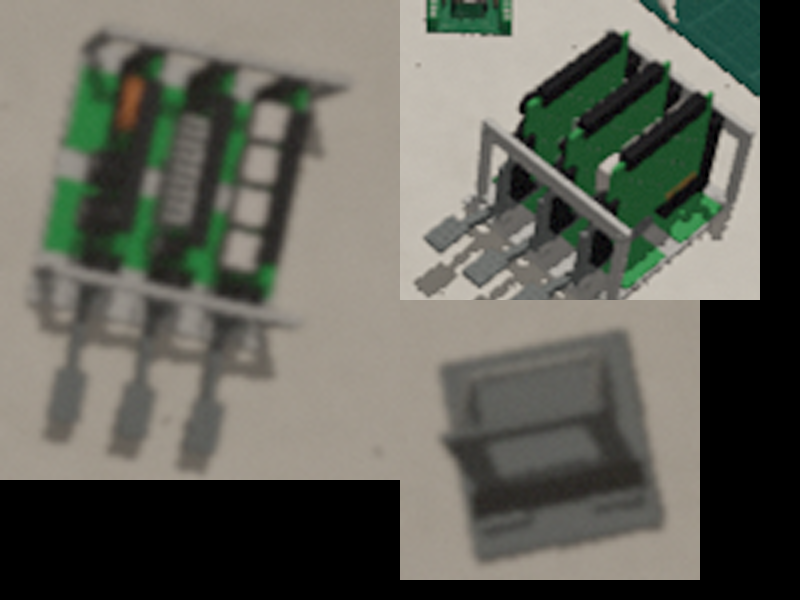

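The crops show that the heat-sink card is the middle one, in slot 2 (comb at crop (185,165)), with relays to its right and capacitors to its left. The levers point toward the robot. The stand's trough side (crop (560,495)) also faces the robot. Next I'll measure both.

```bash
cat > h.py <<'E'
import numpy as np,cv2
from scipy.spatial.transform import Rotation as Rn
def pts(im):
    v,u=np.mgrid[:480,:640]; z=im["depth"].astype(float)
    c=np.stack([(u-im["cx"])/im["fx"]*z,(v-im["cy"])/im["fy"]*z,z],-1)
    return (c-im["t"])@im["R"]
def ray(im,u,v,h):
    d=np.array([(u-im["cx"])/im["fx"],(v-im["cy"])/im["fy"],1])@im["R"]; o=-im["R"].T@im["t"]
    return o+d*(h-o[2])/d[2]
def rect(p):
    r=cv2.minAreaRect(p[:,:2].astype(np.float32)*1000); return np.round(r[0],1),np.round(r[1],1),round(r[2],1)
def Rz(a): return Rn.from_euler("z",a)
def delta(obs,pos,rot):
    "tool-frame shift in units of 4 cm, turn in units of 8 deg"
    R=Rn.from_rotvec(obs["tool_rot"])
    print("trans units",np.round(R.inv().apply(np.array(pos)-obs["tool_pos"])/.04,2),"turn units",np.round(np.degrees((R.inv()*rot).as_rotvec())/8,2))
E
python3 - <<'E'
from h import *
import pickle
d=pickle.load(open("im0.pkl","rb"))
F={"top":(385,180,490,300),"scene":(355,235,485,365)}; S={"top":(145,190,220,262),"scene":(200,165,275,230)}
for n in d:
    im=d[n]; P=pts(im); hsv=cv2.cvtColor(im["color"],cv2.COLOR_RGB2HSV); V=hsv[...,2]; Sx=hsv[...,1]
    z=P[...,2]
    tb=(hsv[...,2]>140)&(Sx<40)&(abs(z)<.02); print(n,"table z med",np.median(z[tb]).round(4))
    x0,y0,x1,y1=F[n]; m=np.zeros(z.shape,bool); m[y0:y1,x0:x1]=1
    k=(m&(z>.099)&(z<.114)&(V<70)).astype(np.uint8)
    nn,l,st,ce=cv2.connectedComponentsWithStats(k)
    for i in range(1,nn):
        if st[i,4]>25:
            p=P[l==i]; print(" strip",st[i],p.mean(0).round(4),p[:,2].max().round(4),rect(p))
    k=(m&(z>.025)&(z<.045)&(Sx<60)&(V<170)).astype(np.uint8)
    nn,l,st,ce=cv2.connectedComponentsWithStats(k)
    for i in range(1,nn):
        if st[i,4]>20: p=P[l==i]; print(" pedal?",st[i],np.median(p,0).round(4),rect(p))
    x0,y0,x1,y1=S[n]; m=np.zeros(z.shape,bool); m[y0:y1,x0:x1]=1
    for lo,hi in((.004,.012),(.052,.075)):
        k=m&(z>lo)&(z<hi)&(V<165); p=P[k]; print(" stand",lo,len(p),p.mean(0).round(4),rect(p))
    k=m&(V<150)&(Sx<60); p=P[k]; print(" stand all",rect(p))
    T=["frame",]
    x0,y0,x1,y1=F[n]; m=np.zeros(z.shape,bool); m[y0:y1,x0:x1]=1
    p=P[m&(z>.112)]; print(" above .112",len(p),p[:,2].max() if len(p) else 0, rect(p) if len(p)>3 else "")
E
```

```text
scene table z med -0.0004
 strip [405 251  30  23 193] [ 0.558  -0.1446  0.1058] 0.111 (array([ 560.1, -143.7]), array([10.6, 72.5]), 79.3)
 strip [419 261  30  24 213] [ 0.5516 -0.1774  0.1058] 0.111 (array([ 554.6, -176.8]), array([11.7, 73.5]), 78.8)
 strip [433 271  30  24 205] [ 0.5456 -0.2109  0.1062] 0.1115 (array([ 547.7, -210.4]), array([10.5, 73. ]), 80.2)
 pedal? [386 292   5   8  27] [ 0.5076 -0.1141  0.035 ] (array([ 507.4, -113. ]), array([6. , 8.8]), 15.3)
 pedal? [470 293   6  10  31] [ 0.5991 -0.2447  0.0334] (array([ 598.6, -244.4]), array([9.6, 4.8]), 89.3)
 pedal? [368 297  36  27 199] [ 0.4603 -0.1287  0.0345] (array([ 476.4, -128.9]), array([16.9, 83. ]), 78.8)
 pedal? [405 308  13  11  60] [ 0.4987 -0.1688  0.0345] (array([ 500.6, -170.2]), array([10.2, 30.4]), 61.3)
 pedal? [381 319  23  17 146] [ 0.4461 -0.159   0.0344] (array([ 455.5, -158.4]), array([16.6, 53.2]), 80.6)
 pedal? [418 319  14  11  58] [ 0.4888 -0.2019  0.0354] (array([ 495.2, -203.6]), array([ 8.7, 31.4]), 74.5)
 pedal? [430 326   6   9  31] [ 0.486  -0.223   0.0365] (array([ 485.9, -222.6]),
[... 806 characters left out ...]
, -207.2]), array([ 7.7, 69.9]), 77.3)
 pedal? [402 257  11  29 150] [ 0.4524 -0.124   0.0344] (array([ 462.4, -125.2]), array([15.8, 55.4]), 78.1)
 pedal? [419 262  11  28 150] [ 0.4457 -0.1574  0.0342] (array([ 454.9, -158.2]), array([16.8, 53. ]), 77.7)
 pedal? [436 266  11  28 159] [ 0.4407 -0.1908  0.0342] (array([ 448.1, -192.3]), array([16.9, 52.6]), 75.4)
 stand 0.004 1744 [0.5391 0.32   0.0077] (array([540.4, 323. ]), array([139.1, 147.2]), 2.9)
 stand 0.052 228 [0.5451 0.3232 0.0611] (array([546.5, 323.6]), array([15.6, 79.7]), 12.3)
 stand all (array([536.2, 219.3]), array([328.8, 121.4]), 88.8)
 above .112 59 1.2460310985118492 (array([537.4, -75.1]), array([ 71.9, 284.4]), 12.3)
```

The frame is at about (0.554, -0.176) with a yaw of -11°. The stand measurement picked up outliers, so I'll refine it now and work out the first moves.

```bash
python3 - <<'E'
from h import *
import pickle
from station import ctrl
d=pickle.load(open("im0.pkl","rb"))
for n in d:
    im=d[n]; P=pts(im); z=P[...,2]; hsv=cv2.cvtColor(im["color"],cv2.COLOR_RGB2HSV); V=hsv[...,2]
    near=np.hypot(P[...,0]-.54,P[...,1]-.32)<.085
    tv=np.median(V[near&(abs(z)<.003)])
    k=(near&(V<tv-25)).astype(np.uint8); k=cv2.morphologyEx(k,cv2.MORPH_OPEN,np.ones((3,3)))
    b=near&(z>.0045)&(z<.0115)&(k>0)
    print(n,tv,"base",b.sum(),rect(P[b]))
    for lo,hi in((.056,.062),(.060,.075),(.014,.022)):
        q=P[near&(z>lo)&(z<hi)&(k>0)]
        if len(q)>5: print(lo,hi,len(q),rect(q),q.mean(0).round(4))
    a=np.radians(12.); R=np.array([[np.cos(a),-np.sin(a)],[np.sin(a),np.cos(a)]])
    Q=(P[...,:2]-[.54,.32])@R   # stand-ish axes
    for zz in (.02,.03,.04,.05,.06):
        g=near&(abs(z-zz)<.005)&(k>0); 
        if g.sum()>5: print("z",zz,"x %.4f y %.4f..%.4f n%d"%(np.median(Q[g][:,0]),*np.percentile(Q[g][:,1],[2,98]),g.sum()))
    g=near&(z>.0045)&(z<.0115)&(k>0); print("base xy range",np.percentile(Q[g],[1,99],axis=0).round(4).tolist())
o=ctrl.get_obs()
a=np.radians(-11); R=Rz(a)*Rn.from_euler("x",180)  # tool x=frame x, y=-frame y
R=Rn.from_matrix(R.as_matrix()); 
delta(o,(.438,-.155,.12),R)
E
```

```text
scene 191.0 base 871 (array([540.1, 320.6]), array([101.4,  99.2]), 13.8)
0.056 0.062 85 (array([546.7, 322.1]), array([11.2, 79.7]), 12.6) [0.5449 0.3236 0.0592]
0.06 0.075 93 (array([546.8, 321.8]), array([11.3, 80.3]), 12.8) [0.5464 0.3212 0.0632]
0.014 0.022 105 (array([540.9, 321.2]), array([75.2, 81.4]), 14.1) [0.5237 0.3181 0.0174]
z 0.02 x -0.0127 y -0.0392..0.0401 n109
z 0.03 x -0.0051 y -0.0401..0.0395 n62
z 0.04 x -0.0009 y -0.0393..0.0404 n61
z 0.05 x 0.0026 y -0.0391..0.0382 n58
z 0.06 x 0.0055 y -0.0380..0.0390 n136
base xy range [[-0.0491, -0.0474], [0.0474, 0.0467]]
top 161.0 base 1561 (array([539.9, 322. ]), array([100. ,  96.5]), 12.3)
0.056 0.062 85 (array([547.2, 323.7]), array([12.7, 79.6]), 12.8) [0.5449 0.3225 0.0593]
0.06 0.075 150 (array([545.9, 323.5]), array([ 8.6, 79.7]), 12.9) [0.546  0.3237 0.0637]
0.014 0.022 130 (array([538. , 320.5]), array([93.1, 86.6]), 12.4) [0.5284 0.3206 0.0174]
z 0.02 x -0.0302 y -0.0376..0.0404 n119
z 0.03 x -0.0060 y -0.0376..0.0403 n55
z 0.04 x -0.0024 y -0.0379..0.0414 n57
z 0.05 x 0.0018 y -0.0370..0.0394 n60
z 0.06 x 0.0053 y -0.0369..0.0411 n166
base xy range [[-0.0487, -0.0452], [0.0493, 0.0488]]
trans units [-11.57 -16.64   1.78] turn units [ 0.29  9.93 19.77]
```

Call:
drive_tool --steps '[{"translation": [-0.64, -0.66, -0.19], "angular": [0, 0, 0], "gripper": 0}, {"translation": [-0.64, -0.66, -0.19], "angular": [0, 0, 0], "gripper": 0}, {"translation": [-0.64, -0.66, -0.19], "angular": [0, 0, 0], "gripper": 0}, {"translation": [-0.64, -0.66, -0.19], "angular": [0, 0, 0], "gripper": 0}, {"translation": [-0.64, -0.66, -0.19], "angular": [0, 0, 0], "gripper": 0}, {"translation": [-0.64, -0.66, -0.19], "angular": [0, 0, 0], "gripper": 0}, {"translation": [-0.64, -0.66, -0.19], "angular": [0, 0, 0], "gripper": 0}, {"translation": [-0.64, -0.66, -0.19], "angular": [0, 0, 0], "gripper": 0}]'

```text
t: 1.1
tool_pos: [0.3013, 0.3488, 0.2519]
tool_rot: [-0.393, -3.117, 0.001]
contact_force: [0.8, -0.5, 0.1]
opening: -0.0001
grip_force: 0.0
```

Call:
drive_tool --steps '[{"translation": [0, 0, 0], "angular": [0, 0, 1], "gripper": 0}, {"translation": [0, 0, 0], "angular": [0, 0, 1], "gripper": 0}, {"translation": [0, 0, 0], "angular": [0, 0, 1], "gripper": 0}, {"translation": [0, 0, 0], "angular": [0, 0, 1], "gripper": 0}, {"translation": [0, 0, 0], "angular": [0, 0, 1], "gripper": 0}, {"translation": [0, 0, 0], "angular": [0, 0, 1], "gripper": 0}, {"translation": [0, 0, 0], "angular": [0, 0, 1], "gripper": 0}, {"translation": [0, 0, 0], "angular": [0, 0, 1], "gripper": 0}]'

```text
t: 2.1
tool_pos: [0.3008, 0.3498, 0.2516]
tool_rot: [-1.99, -2.43, 0.002]
contact_force: [0.5, 1.1, -0.1]
opening: -0.0001
grip_force: 0.0
```

Call:
drive_tool --steps '[{"translation": [0, 0, 0], "angular": [0, 0, 1], "gripper": 0}, {"translation": [0, 0, 0], "angular": [0, 0, 1], "gripper": 0}, {"translation": [0, 0, 0], "angular": [0, 0, 1], "gripper": 0}, {"translation": [0, 0, 0], "angular": [0, 0, 1], "gripper": 0}, {"translation": [0, 0, 0], "angular": [0, 0, 1], "gripper": 0}, {"translation": [0, 0, 0], "angular": [0, 0, 1], "gripper": 0}, {"translation": [0, 0, 0], "angular": [0, 0, 1], "gripper": 0}, {"translation": [0, 0, 0], "angular": [0, 0, 1], "gripper": 0}]'

```text
t: 3.1
tool_pos: [0.3008, 0.3498, 0.2516]
tool_rot: [2.976, 1.006, -0.002]
contact_force: [-0.2, 0.7, -0.2]
opening: -0.0003
grip_force: 0.0
```

Call:
drive_tool --steps '[{"translation": [0, 0, 0], "angular": [0, 0, 1], "gripper": 0}, {"translation": [0, 0, 0], "angular": [0, 0, 1], "gripper": 0}, {"translation": [0, 0, 0], "angular": [0, 0, 1], "gripper": 0}, {"translation": [0, 0, 0], "angular": [0, 0, 1], "gripper": 0}, {"translation": [0, 0, 0], "angular": [0, 0, 1], "gripper": 0}, {"translation": [0, 0, 0], "angular": [0, 0, 1], "gripper": 0}, {"translation": [0, 0, 0], "angular": [0, 0, 0], "gripper": 0}]'

```text
t: 3.98
tool_pos: [0.3009, 0.3498, 0.2517]
tool_rot: [3.128, -0.281, -0.001]
contact_force: [-0.1, -0.3, -0.5]
opening: -0.0001
grip_force: 0.0
```

```bash
python3 - <<'E'
from h import *
from station import ctrl
o=ctrl.get_obs(); print(o["t"],o["q"].round(3),o["tool_pos"].round(4))
R=Rz(np.radians(-11))*Rn.from_euler("x",np.pi)
delta(o,(.438,-.155,.10),R)
E
```

```text
3.975 [ 0.699 -0.381  1.898 -0.     1.625  2.449] [0.3009 0.3498 0.2517]
trans units [ 5.63 11.8   3.8 ] turn units [0.   0.   0.09]
```

Call:
drive_tool --steps '[{"translation": [0.4, 0.84, 0.1], "angular": [0, 0, 0.09], "gripper": 0}, {"translation": [0.4, 0.84, 0.1], "angular": [0, 0, 0], "gripper": 0}, {"translation": [0.4, 0.84, 0.1], "angular": [0, 0, 0], "gripper": 0}, {"translation": [0.4, 0.84, 0.1], "angular": [0, 0, 0], "gripper": 0}, {"translation": [0.4, 0.84, 0.1], "angular": [0, 0, 0], "gripper": 0}, {"translation": [0.4, 0.84, 0.1], "angular": [0, 0, 0], "gripper": 0}, {"translation": [0.4, 0.84, 0.1], "angular": [0, 0, 0], "gripper": 0}, {"translation": [0.4, 0.84, 0.1], "angular": [0, 0, 0], "gripper": 0}]'

```text
t: 4.97
tool_pos: [0.3755, 0.0606, 0.2199]
tool_rot: [-3.127, 0.299, -0.0]
contact_force: [0.8, -0.3, -0.6]
opening: -0.0001
grip_force: 0.0
```

Call:
drive_tool --steps '[{"translation": [0.4, 0.84, 0.5], "angular": [0, 0, 0], "gripper": 0}, {"translation": [0.4, 0.84, 0.5], "angular": [0, 0, 0], "gripper": 0}, {"translation": [0.4, 0.84, 0.5], "angular": [0, 0, 0], "gripper": 0}, {"translation": [0.4, 0.84, 0.5], "angular": [0, 0, 0], "gripper": 0}, {"translation": [0.4, 0.84, 0.5], "angular": [0, 0, 0], "gripper": 0}, {"translation": [0.4, 0.84, 0.5], "angular": [0, 0, 0], "gripper": 0}, {"translation": [0, 0, 0], "angular": [0, 0, 0], "gripper": 0}]'

```text
t: 5.85
tool_pos: [0.4296, -0.1556, 0.098]
tool_rot: [-3.125, 0.305, 0.006]
contact_force: [-0.9, -0.5, 0.0]
opening: 0.0004
grip_force: 0.0
```

```bash
python3 - <<'E'
from h import *
from station import ctrl
o=ctrl.get_obs(); print(o["t"],o["q"].round(3),o["tool_pos"].round(4))
R=Rz(np.radians(-11))*Rn.from_euler("x",np.pi)
delta(o,(.438,-.155,.04),R)
im=ctrl.get_image("scene"); c=im["color"][:,:,::-1][220:380,330:500]
cv2.imwrite("pics/pedal.png",cv2.resize(c,None,fx=3,fy=3,interpolation=cv2.INTER_CUBIC))
E
```

```text
5.85 [-0.51  -0.287  2.083 -0.     1.35   1.255] [ 0.4296 -0.1556  0.098 ]
trans units [ 0.21 -0.05  1.45] turn units [-0.01  0.03 -0.02]
```

View pics/pedal.png

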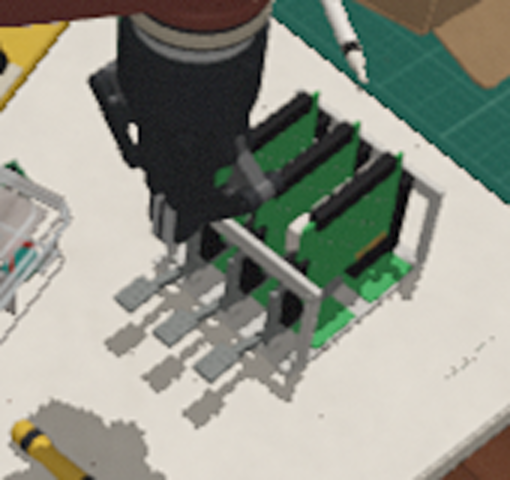

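The fingers hang above the pedals at about (180,235) in the crop, and the view of pedal 2 is clear. Pressing now.

Call:
drive_tool --steps '[{"translation": [0.2, -0.05, 0.5], "angular": [0, 0, 0], "gripper": 0}, {"translation": [0, 0, 0.5], "angular": [0, 0, 0], "gripper": 0}, {"translation": [0, 0, 0.4], "angular": [0, 0, 0], "gripper": 0}, {"translation": [0, 0, 0.1], "angular": [0, 0, 0], "gripper": 0}, {"translation": [-0.02, 0, 0.1], "angular": [0, 0, 0], "gripper": 0}, {"translation": [-0.02, 0, 0.1], "angular": [0, 0, 0], "gripper": 0}]'

```text
t: 6.65
tool_pos: [0.4381, -0.1541, 0.0328]
tool_rot: [3.126, -0.303, 0.002]
contact_force: [-0.8, 0.7, -0.4]
opening: -0.0
grip_force: 0.0
```

Call:
drive_tool --steps '[{"translation": [-0.02, 0, 0.08], "angular": [0, 0, 0], "gripper": 0}, {"translation": [-0.02, 0, 0.08], "angular": [0, 0, 0], "gripper": 0}, {"translation": [-0.02, 0, 0.08], "angular": [0, 0, 0], "gripper": 0}]'

```text
t: 7.02
tool_pos: [0.4352, -0.1534, 0.0225]
tool_rot: [3.127, -0.304, 0.0]
contact_force: [-0.5, -0.1, 0.8]
opening: -0.0003
grip_force: 0.0
```

```bash
python3 - <<'E'
from h import *
from station import ctrl
im=ctrl.get_image("scene"); c=im["color"][:,:,::-1][220:380,330:500]
cv2.imwrite("pics/p2.png",cv2.resize(c,None,fx=3,fy=3,interpolation=cv2.INTER_CUBIC))
im=ctrl.get_image("top"); c=im["color"][:,:,::-1][170:310,380:500]
cv2.imwrite("pics/p3.png",cv2.resize(c,None,fx=4,fy=4,interpolation=cv2.INTER_CUBIC))
print(ctrl.get_obs()["contact_force"])
E
```

```text
[0.30200035 0.83079828 0.19950837]
```

View pics/p2.png

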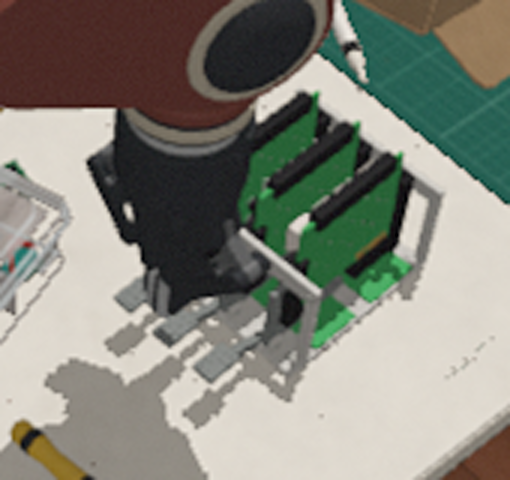

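The visible fingertip, at about (165,308) in the crop, sits higher than the TCP projects (about (162,342)), and pedal 2 is still up. I'll check the depth.

```bash
python3 - <<'E'
from h import *
from station import ctrl
for n in("scene","top"):
    im=ctrl.get_image(n); P=pts(im); hsv=cv2.cvtColor(im["color"],cv2.COLOR_RGB2HSV)
    o=ctrl.get_obs(); q=(P-o["tool_pos"])@Rz(np.radians(-11)).as_matrix()
    near=(np.hypot(q[...,0],q[...,1])<.045)&(P[...,2]>.01)&(P[...,2]<.08)
    v,u=np.where(near)
    print(n, o["tool_pos"])
    for zl in np.arange(.01,.08,.006):
        g=near&(P[...,2]>=zl)&(P[...,2]<zl+.006)
        if g.sum(): print(" z%.3f n%d qx %s qy %s V %.0f"%(zl,g.sum(),(np.percentile(q[g][:,0],[2,50,98])*1000).round(),(np.percentile(q[g][:,1],[2,50,98])*1000).round(),np.median(hsv[g][:,2])))
im=ctrl.get_image("scene");hsv=cv2.cvtColor(im["color"],cv2.COLOR_RGB2HSV);P=pts(im)
for v in range(310,340,2): print(v,[(int(hsv[v,u,2]),round(float(P[v,u,2])*1000)) for u in range(374,400,3)])
E
```

```text
scene [ 0.43498157 -0.15330256  0.02237529]
 z0.016 n6 qx [33. 39. 43.] qy [-5. -4. -3.] V 93
 z0.022 n21 qx [28. 39. 44.] qy [-5. -3.  2.] V 127
 z0.028 n93 qx [-5.  7. 34.] qy [-43.  -3.  38.] V 134
 z0.034 n224 qx [-5.  6. 20.] qy [-43.  -5.  39.] V 136
 z0.058 n2 qx [-7. -5. -3.] qy [-6. -5. -5.] V 74
 z0.064 n14 qx [-11. -10.  -5.] qy [-8. -1.  6.] V 96
 z0.070 n27 qx [-11.  -6.   5.] qy [-13.  -6.  14.] V 64
 z0.076 n22 qx [-12. -10.   0.] qy [-13.  -4.  13.] V 88
top [ 0.43515352 -0.15340214  0.0225645 ]
 z0.022 n5 qx [24. 26. 28.] qy [29. 34. 36.] V 114
 z0.028 n23 qx [14. 21. 31.] qy [26. 33. 39.] V 111
 z0.034 n22 qx [12. 16. 19.] qy [26. 33. 41.] V 106
310 [(222, 0), (208, 0), (102, 101), (39, 108), (30, 115), (35, 120), (34, 117), (36, 117), (37, 117)]
312 [(214, 1), (130, 37), (110, 93), (51, 101), (33, 108), (31, 110), (34, 113), (27, 123), (29, 134)]
314 [(145, 34), (112, 35), (102, 87), (93, 93), (30, 103), (28, 103), (32, 115), (31, 122), (33, 130)]
316 [(137, 38), (112, 34), (101, 82), (109, 92), (69, 91), (35, 945), (32, 116), (31, 116), (31, 125)]
318 [(135, 32), 
[... 383 characters left out ...]

326 [(225, 0), (199, -4), (141, 0), (215, 2), (141, 37), (140, 37), (140, 35), (113, 37), (115, 20)]
328 [(159, 0), (139, -1), (213, 2), (152, 36), (135, 35), (135, 38), (140, 36), (106, 34), (143, 0)]
330 [(142, -1), (137, 0), (198, 0), (75, 37), (145, 33), (140, 34), (115, 37), (212, 6), (143, 1)]
332 [(140, -1), (135, -1), (219, -1), (73, 32), (77, 37), (117, 36), (220, -2), (208, 0), (141, -1)]
334 [(139, 1), (216, -2), (221, 0), (203, -1), (74, 31), (196, 1), (227, -5), (137, 1), (181, -2)]
336 [(209, 0), (222, -5), (222, 0), (222, -4), (207, 0), (227, -1), (137, 0), (135, -1), (216, 0)]
338 [(208, -2), (222, 1), (222, 3), (223, -2), (180, -3), (204, 1), (139, 0), (217, -2), (167, 34)]
```

The real fingertip is about 40 mm above the reported TCP, at z ≈ 0.062, so the pedal hasn't been touched yet. I'll continue down carefully and watch the force.

Call:
drive_tool --steps '[{"translation": [0.05, 0, 0.1], "angular": [0, 0, 0], "gripper": 0}, {"translation": [0.05, 0, 0.1], "angular": [0, 0, 0], "gripper": 0}, {"translation": [0, 0, 0.1], "angular": [0, 0, 0], "gripper": 0}, {"translation": [0, 0, 0], "angular": [0, 0, 0], "gripper": 0}]'

```text
t: 7.78
tool_pos: [0.4387, -0.1539, 0.01]
tool_rot: [-3.126, 0.303, 0.002]
contact_force: [-0.3, 0.3, 0.3]
opening: -0.0001
grip_force: 0.0
```

```bash
cat > tip.py <<'E'
from h import *
from station import ctrl
im=ctrl.get_image("scene"); P=pts(im); o=ctrl.get_obs()
hsv=cv2.cvtColor(im["color"],cv2.COLOR_RGB2HSV)
q=(P-o["tool_pos"])@Rz(np.radians(-11)).as_matrix()
g=(np.hypot(q[...,0],q[...,1])<.022)
zz=np.sort(P[...,2][g&(P[...,2]>.01)&(P[...,2]<.09)]); print(o["t"],o["tool_pos"].round(4),o["contact_force"].round(1),"hist z 5mm bins from .01",np.histogram(zz,np.arange(.01,.09,.005))[0])
F=(P-[.554,-.176,0])@Rz(np.radians(-11)).as_matrix()
for y in(.034,0,-.034):
    a=(abs(F[...,1]-y)<.006)&(F[...,0]>-.135)&(F[...,0]<-.098)&(P[...,2]>.008)&(P[...,2]<.045)
    s=(abs(F[...,1]-y)<.008)&(abs(F[...,0])<.036)&(P[...,2]>.095)&(P[...,2]<.14)&(hsv[...,2]<70)
    print("slot",y,"pedal z",np.percentile(P[...,2][a],[10,50,90]).round(4) if a.sum()>3 else None,"strip top",np.percentile(P[...,2][s],[50,90]).round(4) if s.sum()>3 else None,s.sum())
cv2.imwrite("pics/last.png",cv2.resize(im["color"][220:380,330:500,::-1],None,fx=3,fy=3,interpolation=cv2.INTER_CUBIC))
E
python3 tip.py
```

```text
7.825 [ 0.4388 -0.154   0.0103] [-0.1  0.8 -0.6] hist z 5mm bins from .01 [ 0  0  0  1 41 44  0  0  4 21 27 28 21 23 16]
slot 0.034 pedal z [0.0329 0.0355 0.0372] strip top [0.1059 0.1087] 129
slot 0 pedal z [0.0336 0.0349 0.0372] strip top [0.106  0.1088] 229
slot -0.034 pedal z [0.0333 0.0353 0.0372] strip top [0.106  0.1092] 216
```

Call:
drive_tool --steps '[{"translation": [0, 0, 0.2], "angular": [0, 0, 0], "gripper": 0}, {"translation": [0, 0, 0.1], "angular": [0, 0, 0], "gripper": 0}, {"translation": [0, 0, 0.1], "angular": [0, 0, 0], "gripper": 0}, {"translation": [0, 0, 0.1], "angular": [0, 0, 0], "gripper": 0}]'

```text
t: 8.32
tool_pos: [0.4381, -0.1539, -0.0094]
tool_rot: [-3.127, 0.303, 0.005]
contact_force: [-6.5, 2.7, 5.4]
opening: 0.0002
grip_force: 3.7
```

Call:
drive_tool --steps '[{"translation": [-0.03, 0, 0.08], "angular": [0, 0, 0], "gripper": 0}, {"translation": [-0.03, 0, 0.08], "angular": [0, 0, 0], "gripper": 0}, {"translation": [-0.03, 0, 0.08], "angular": [0, 0, 0], "gripper": 0}]'

```text
t: 8.7
tool_pos: [0.4352, -0.1534, -0.0187]
tool_rot: [-3.127, 0.303, 0.002]
contact_force: [-3.4, 1.0, 7.0]
opening: 0.0006
grip_force: 4.5
```

```bash
python3 tip.py
```

```text
8.75 [ 0.4352 -0.1534 -0.0189] [-3.3  0.7  7.3] hist z 5mm bins from .01 [ 4 31  9 10 26 22 28 22 18  9 18 32 44 35  8]
slot 0.034 pedal z [0.0326 0.0351 0.0373] strip top [0.097  0.1002] 8
slot 0 pedal z [0.0165 0.0312 0.0417] strip top [0.1215 0.1249] 214
slot -0.034 pedal z [0.0331 0.0354 0.0378] strip top [0.1062 0.1091] 218
```

The card is up by about 15.5 mm. One small extra press, then I'll lift off.

Call:
drive_tool --steps '[{"translation": [0, 0, 0.04], "angular": [0, 0, 0], "gripper": 0}, {"translation": [0, 0, -0.5], "angular": [0, 0, 0], "gripper": 0}, {"translation": [0, 0, -0.9], "angular": [0, 0, 0], "gripper": 0.3}, {"translation": [0, 0, -0.9], "angular": [0, 0, 0], "gripper": 0.3}, {"translation": [0, 0, -0.9], "angular": [0, 0, 0], "gripper": 0.3}, {"translation": [0, 0, -0.9], "angular": [0, 0, 0], "gripper": 0.3}, {"translation": [0, 0, 0], "angular": [0, 0, 0], "gripper": 0.3}]'

```text
t: 9.62
tool_pos: [0.4379, -0.1547, 0.1471]
tool_rot: [3.124, -0.303, 0.011]
contact_force: [-1.2, 0.4, -0.0]
opening: 0.0251
grip_force: 0.0
```

```bash
python3 - <<'E'
from h import *
from station import ctrl
o=ctrl.get_obs(); print(o["t"],o["tool_pos"].round(4),o["opening"])
for n in("scene","top"):
    im=ctrl.get_image(n); P=pts(im); V=im["color"].max(2)
    F=(P-[.554,-.176,0])@Rz(np.radians(-11)).as_matrix()
    s=(abs(F[...,1])<.012)&(abs(F[...,0])<.045)&(P[...,2]>.113)&(P[...,2]<.13)&(V<75)
    print(n,s.sum(),rect(P[s]) if s.sum()>10 else "",np.percentile(P[s][:,2],[50,90]) if s.sum()>10 else "")
    p=P-o["tool_pos"]; q=p@Rz(np.radians(-11)).as_matrix()
    g=(abs(q[...,0])<.02)&(abs(q[...,1])<.06)&(P[...,2]>o["tool_pos"][2]-.02)&(P[...,2]<o["tool_pos"][2]+.08)
    print(" tip z",np.sort(P[g][:,2])[:12:2].round(4))
    if n=="scene": cv2.imwrite("pics/up.png",cv2.resize(im["color"][180:360,320:500,::-1],None,fx=3,fy=3,interpolation=cv2.INTER_CUBIC))
R=Rz(np.radians(-11))*Rn.from_euler("x",np.pi)
delta(o,(.554,-.176,.13),R)
E
```

```text
9.625 [ 0.4379 -0.1547  0.1471] 0.025147994491380138
scene 223 (array([ 548.4, -173.7]), array([12. , 73.2]), 79.6) [0.12154422 0.12490123]
 tip z [0.187  0.1879 0.1881 0.1887 0.1895 0.1899]
top 182 (array([ 548.3, -172.2]), array([ 8.6, 71.2]), 78.9) [0.12206101 0.12568639]
 tip z []
trans units [ 2.95 -0.04  0.45] turn units [ 0.02 -0.05 -0.01]
```

View pics/up.png

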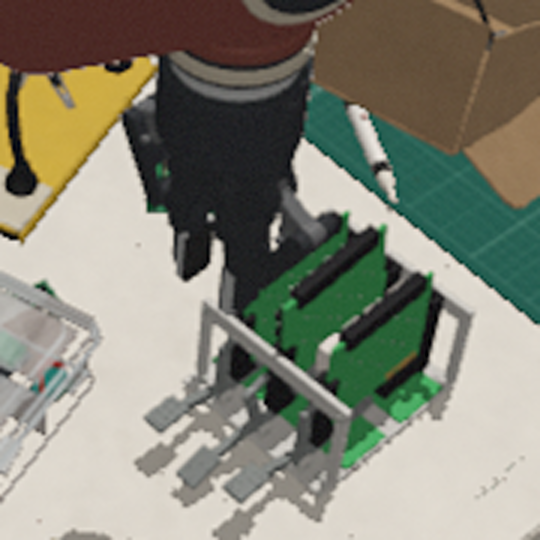

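Slot 2's card stands about 16 mm proud, with its strip at crop (340,265). It leans slightly forward, by about 6 mm at the strip. The neighbours are still seated. I'll go over it and grip.

Call:
drive_tool --steps '[{"translation": [0.7, -0.02, 0], "angular": [0.02, -0.05, 0], "gripper": 0.3}, {"translation": [0.7, -0.02, 0], "angular": [0, 0, 0], "gripper": 0.3}, {"translation": [0.7, -0.02, 0], "angular": [0, 0, 0], "gripper": 0.3}, {"translation": [0.7, -0.02, 0], "angular": [0, 0, 0], "gripper": 0.3}, {"translation": [0, 0, 0], "angular": [0, 0, 0], "gripper": 0.3}]'

```text
t: 10.35
tool_pos: [0.5459, -0.1715, 0.1402]
tool_rot: [-3.122, 0.302, 0.017]
contact_force: [0.2, -0.2, -0.3]
opening: 0.0256
grip_force: 0.0
```

```bash
python3 - <<'E'
from h import *
from station import ctrl
o=ctrl.get_obs(); print(o["t"],o["opening"],o["tool_pos"].round(4))
delta(o,(.5483,-.173,.069),Rz(np.radians(-11))*Rn.from_euler("x",np.pi))
E
```

```text
10.35 0.025588484673393943 [ 0.5459 -0.1715  0.1402]
trans units [0.09 0.03 1.78] turn units [-0.03  0.08 -0.01]
```

Call:
drive_tool --steps '[{"translation": [0.05, 0.02, 0.4], "angular": [-0.03, 0.08, 0], "gripper": 0.3}, {"translation": [0.03, 0.02, 0.5], "angular": [0, 0, 0], "gripper": 0.3}, {"translation": [0, 0, 0.4], "angular": [0, 0, 0], "gripper": 0.3}, {"translation": [0, 0, 0.3], "angular": [0, 0, 0], "gripper": 0.3}, {"translation": [0, 0, 0.15], "angular": [0, 0, 0], "gripper": 0.3}, {"translation": [0, 0, 0], "angular": [0, 0, 0], "gripper": 0.3}]'

```text
t: 11.1
tool_pos: [0.5489, -0.174, 0.0725]
tool_rot: [3.125, -0.303, 0.006]
contact_force: [0.3, 0.4, 0.2]
opening: 0.0257
grip_force: 0.0
```

```bash
python3 - <<'E'
from h import *
from station import ctrl
o=ctrl.get_obs(); print(o["t"],o["opening"],o["tool_pos"].round(4),o["contact_force"].round(1))
delta(o,(.5483,-.173,.069),Rz(np.radians(-11))*Rn.from_euler("x",np.pi))
im=ctrl.get_image("scene")
cv2.imwrite("pics/grip.png",cv2.resize(im["color"][180:330,370:500,::-1],None,fx=4,fy=4,interpolation=cv2.INTER_CUBIC))
E
```

```text
11.1 0.025710181774600487 [ 0.5489 -0.174   0.0725] [0.3 0.4 0.2]
trans units [-0.02 -0.02  0.09] turn units [ 0.01 -0.03 -0.01]
```

View pics/grip.png

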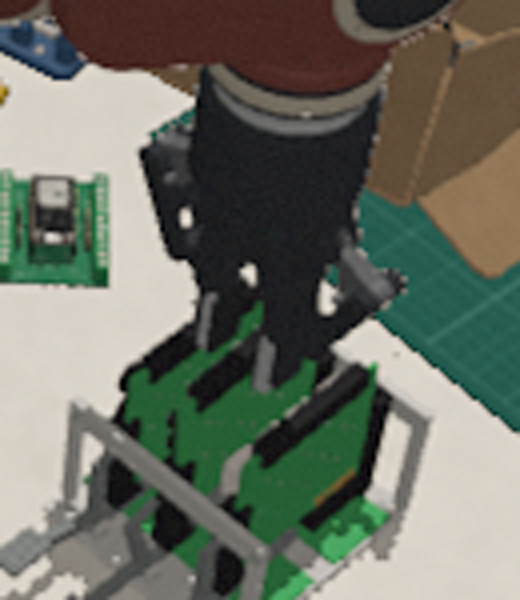

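The fingers straddle the strip of the raised card, at crop (230,370). Next I close and draw it up.

Call:
drive_tool --steps '[{"translation": [0, 0, 0.08], "angular": [0, 0, 0], "gripper": 0.3}, {"translation": [0, 0, 0], "angular": [0, 0, 0], "gripper": 0}, {"translation": [0, 0, 0], "angular": [0, 0, 0], "gripper": 0}, {"translation": [0, 0, 0], "angular": [0, 0, 0], "gripper": 0}, {"translation": [0, 0, 0], "angular": [0, 0, 0], "gripper": 0}]' --force 60

```text
t: 11.78
tool_pos: [0.5491, -0.1749, 0.0699]
tool_rot: [3.124, -0.303, 0.007]
contact_force: [-1.3, -4.1, 0.5]
opening: 0.0074
grip_force: 61.6
```

Call:
drive_tool --steps '[{"translation": [0, 0, -0.2], "angular": [0, 0, 0], "gripper": 0}, {"translation": [0, 0, -0.4], "angular": [0, 0, 0], "gripper": 0}, {"translation": [0, 0, -0.4], "angular": [0, 0, 0], "gripper": 0}]'

```text
t: 12.15
tool_pos: [0.5483, -0.1737, 0.1093]
tool_rot: [3.126, -0.304, 0.004]
contact_force: [-0.3, -3.0, -3.3]
opening: 0.0071
grip_force: 61.1
```

Call:
drive_tool --steps '[{"translation": [0, 0, -0.5], "angular": [0, 0, 0], "gripper": 0}, {"translation": [0, 0, -0.7], "angular": [0, 0, 0], "gripper": 0}, {"translation": [0, 0, -0.7], "angular": [0, 0, 0], "gripper": 0}, {"translation": [0, 0, -0.7], "angular": [0, 0, 0], "gripper": 0}, {"translation": [0, 0, -0.7], "angular": [0, 0, 0], "gripper": 0}, {"translation": [0, 0, 0], "angular": [0, 0, 0], "gripper": 0}]'

```text
t: 12.9
tool_pos: [0.5501, -0.1735, 0.2458]
tool_rot: [3.125, -0.303, 0.017]
contact_force: [0.0, -0.3, -0.4]
opening: 0.007
grip_force: 61.1
```

```bash
python3 - <<'E'
from h import *
from station import ctrl
o=ctrl.get_obs(); print(o["t"],o["q"].round(2),o["tool_pos"].round(4),o["opening"])
im=ctrl.get_image("scene"); P=pts(im); hsv=cv2.cvtColor(im["color"],cv2.COLOR_RGB2HSV)
R=Rn.from_rotvec(o["tool_rot"])
q=(P-o["tool_pos"])@R.as_matrix()
green=(hsv[...,0]>45)&(hsv[...,0]<85)&(hsv[...,1]>90)
g=green&(abs(q[...,0])<.08)&(abs(q[...,1])<.03)&(q[...,2]>-.06)&(q[...,2]<.06)
p=q[g]; c=p.mean(0); w=np.linalg.svd(p-c,full_matrices=0)[2]
print(g.sum(),"tool-frame centroid",c.round(4),"normal",w[2].round(3),"range",np.percentile(p,[1,99],axis=0).round(4).tolist())
r=cv2.minAreaRect(p[:,[0,2]].astype(np.float32)*1000);print(r)
cv2.imwrite("pics/card.png",cv2.resize(im["color"][100:350,350:520,::-1],None,fx=2,fy=2))
E
```

```text
12.9 [-0.44 -0.1   1.67  0.    1.56  1.33] [ 0.5501 -0.1735  0.2458] 0.006957652799770736
945 tool-frame centroid [-0.0036  0.0015 -0.0031] normal [-0.006  1.     0.007] range [[-0.0446, -0.0064, -0.0454], [0.0511, 0.0077, 0.0317]]
((1.1902732849121094, -12.230484008789062), (92.63848876953125, 99.75418853759766), 83.55037689208984)
```

View pics/card.png

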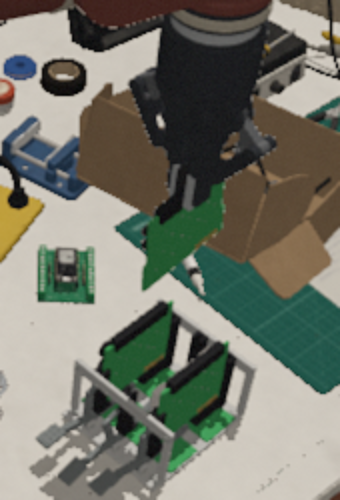

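The card is clear of the frame and the neighbours are still seated. Next I'll measure its tilt in hand from the bottom edge and compute the carry.

```bash
cat >> h.py <<'E'
def edge(ctrl,n="scene"):
    "bottom edge of the held card in tool x,z: slope, offset; extent in x near the bottom"
    o=ctrl.get_obs(); im=ctrl.get_image(n); P=pts(im); hsv=cv2.cvtColor(im["color"],cv2.COLOR_RGB2HSV)
    q=(P-o["tool_pos"])@Rn.from_rotvec(o["tool_rot"]).as_matrix()
    g=(hsv[...,0]>45)&(hsv[...,0]<85)&(hsv[...,1]>90)&(abs(q[...,0])<.08)&(abs(q[...,1])<.03)&(q[...,2]>-.06)&(q[...,2]<.06)
    p=q[g]; xs=np.arange(-.04,.04,.005); zb=[np.percentile(p[abs(p[:,0]-x)<.003][:,2],97) for x in xs]
    f=np.polyfit(xs,zb,1); lo=p[(p[:,2]>.008)&(p[:,2]<.02)]
    print(n,"edge slope deg %.1f z0 %.4f"%(np.degrees(np.arctan(f[0])),f[1]),"x ext",np.percentile(lo[:,0],[1,99]).round(4),"y med",np.median(lo[:,1]).round(4))
STAND=np.array([.5348,.3201,0]); SY=np.radians(12.5)
def card_goal(dx,dz,roll=0.,ex=0.,zb=.032,ty=0.):
    "tool pose that puts the card's bottom middle at stand x=dx, z=dz with 20 deg lean"
    c,s=np.cos(np.radians(20)),np.sin(np.radians(20))
    M=np.array([[0,c,-s],[1,0,0],[0,-s,-c]])   # cols tool x,y,z in stand axes
    R=Rz(SY)*Rn.from_matrix(M)*Rn.from_euler("y",roll)
    p=STAND+Rz(SY).apply([dx,0,dz])-R.apply([ex,ty,zb]); return p,R
E
python3 - <<'E'
from h import *
from station import ctrl
edge(ctrl); o=ctrl.get_obs()
p,R=card_goal(-.0125,.06); print(p,R.as_matrix().round(2).tolist())
delta(o,(p[0]-.0,p[1],.25),Rn.from_rotvec(o["tool_rot"]))
E
```

```text
scene edge slope deg -7.1 z0 0.0270 x ext [-0.0455  0.0512] y med 0.0018
[0.53328151 0.31976336 0.09007016] [[-0.22, 0.92, -0.33], [0.98, 0.2, -0.07], [0.0, -0.34, -0.94]]
trans units [ -2.73 -12.02  -0.23] turn units [0. 0. 0.]
```

Call:
drive_tool --steps '[{"translation": [-0.2, -0.86, -0.03], "angular": [0, 0, 0], "gripper": 0}, {"translation": [-0.2, -0.86, -0.03], "angular": [0, 0, 0], "gripper": 0}, {"translation": [-0.2, -0.86, -0.03], "angular": [0, 0, 0], "gripper": 0}, {"translation": [-0.2, -0.86, -0.03], "angular": [0, 0, 0], "gripper": 0}, {"translation": [-0.2, -0.86, -0.03], "angular": [0, 0, 0], "gripper": 0}, {"translation": [-0.2, -0.86, -0.03], "angular": [0, 0, 0], "gripper": 0}, {"translation": [-0.2, -0.86, 0], "angular": [0, 0, 0], "gripper": 0}, {"translation": [-0.2, -0.86, 0], "angular": [0, 0, 0], "gripper": 0}]'

```text
t: 14.0
tool_pos: [0.5372, 0.11, 0.2458]
tool_rot: [3.125, -0.303, 0.0]
contact_force: [0.4, 0.2, -1.3]
opening: 0.0072
grip_force: 61.1
```

Call:
drive_tool --steps '[{"translation": [-0.2, -0.86, 0], "angular": [0, 0, 0], "gripper": 0}, {"translation": [-0.2, -0.86, 0], "angular": [0, 0, 0], "gripper": 0}, {"translation": [-0.2, -0.86, 0], "angular": [0, 0, 0], "gripper": 0}, {"translation": [-0.2, -0.86, 0], "angular": [0, 0, 0], "gripper": 0}, {"translation": [-0.2, -0.86, 0], "angular": [0, 0, 0], "gripper": 0}, {"translation": [-0.2, -0.86, 0], "angular": [0, 0, 0], "gripper": 0}, {"translation": [0, 0, 0], "angular": [0, 0, -0.8], "gripper": 0}, {"translation": [0, 0, 0], "angular": [0, 0, -0.8], "gripper": 0}]'

```text
t: 15.0
tool_pos: [0.5296, 0.3208, 0.2449]
tool_rot: [3.138, 0.054, -0.001]
contact_force: [-0.3, -0.2, -1.4]
opening: 0.0067
grip_force: 61.1
```

Call:
drive_tool --steps '[{"translation": [0, 0, 0], "angular": [0, 0, -0.9], "gripper": 0}, {"translation": [0, 0, 0], "angular": [0, 0, -0.9], "gripper": 0}, {"translation": [0, 0, 0], "angular": [0, 0, -0.9], "gripper": 0}, {"translation": [0, 0, 0], "angular": [0, 0, -0.9], "gripper": 0}, {"translation": [0, 0, 0], "angular": [0, 0, -0.9], "gripper": 0}, {"translation": [0, 0, 0], "angular": [0, 0, -0.9], "gripper": 0}, {"translation": [0, 0, 0], "angular": [0, 0, -0.9], "gripper": 0}, {"translation": [0, 0, 0], "angular": [0, 0, -0.9], "gripper": 0}]'

```text
t: 16.0
tool_pos: [0.5299, 0.3202, 0.245]
tool_rot: [2.725, 1.559, -0.003]
contact_force: [0.5, 0.7, -1.2]
opening: 0.0072
grip_force: 61.0
```

Call:
drive_tool --steps '[{"translation": [0, 0, 0], "angular": [0, 0, -0.9], "gripper": 0}, {"translation": [0, 0, 0], "angular": [0, 0, -0.9], "gripper": 0}, {"translation": [0, 0, 0], "angular": [0, 0, -0.9], "gripper": 0}, {"translation": [0, 0, 0], "angular": [0, 0, -0.9], "gripper": 0}, {"translation": [0, 0, 0], "angular": [0, 0, -0.9], "gripper": 0}, {"translation": [0, 0, 0], "angular": [0, 0, -0.9], "gripper": 0}, {"translation": [0, 0, 0], "angular": [0, 0, 0], "gripper": 0}]'

```text
t: 16.88
tool_pos: [0.5301, 0.3202, 0.2455]
tool_rot: [1.966, 2.447, -0.004]
contact_force: [0.5, -0.0, -1.5]
opening: 0.0069
grip_force: 61.1
```

```bash
python3 - <<'E'
from h import *
from station import ctrl
o=ctrl.get_obs();print(o["t"],o["q"].round(2),o["tool_pos"].round(4))
edge(ctrl)
p,R=card_goal(-.0125,.1,np.radians(-7.1),.003,.027,.0018); print(p)
delta(o,p,R)
E
```

```text
16.875 [ 0.42  0.01  1.56 -0.    1.57  0.21] [0.5301 0.3202 0.2455]
scene edge slope deg -10.7 z0 0.0297 x ext [-0.0426  0.0541] y med 0.0002
[0.52993731 0.31939096 0.12614123]
trans units [-0.01 -0.01  2.98] turn units [ 2.49 -0.86 -0.17]
```

Call:
drive_tool --steps '[{"translation": [0, 0, 0], "angular": [0.83, -0.3, -0.06], "gripper": 0}, {"translation": [0, 0, 0], "angular": [0.83, -0.3, -0.06], "gripper": 0}, {"translation": [0, 0, 0], "angular": [0.83, -0.3, -0.06], "gripper": 0}, {"translation": [0, 0, 0], "angular": [0, 0, 0], "gripper": 0}]'

```text
t: 17.42
tool_pos: [0.5313, 0.3208, 0.2441]
tool_rot: [-1.836, -2.344, 0.532]
contact_force: [0.4, -0.1, -2.2]
opening: 0.0072
grip_force: 61.0
```

```bash
python3 - <<'E'
from h import *
from station import ctrl
o=ctrl.get_obs();print(o["t"],o["q"].round(2),o["tool_pos"].round(4))
im=ctrl.get_image("scene"); P=pts(im); hsv=cv2.cvtColor(im["color"],cv2.COLOR_RGB2HSV)
Q=(P-STAND)@Rz(SY).as_matrix()
g=(hsv[...,0]>45)&(hsv[...,0]<85)&(hsv[...,1]>80)&(abs(Q[...,1])<.08)&(abs(Q[...,0])<.07)&(P[...,2]>.17)
p=Q[g]
for y in np.arange(-.05,.055,.01):
    a=p[abs(p[:,1]-y)<.004]
    if len(a)>4: print(y.round(3),len(a),"zmin %.4f x there %.4f"%(np.percentile(a[:,2],4),np.median(a[a[:,2]<np.percentile(a[:,2],15)][:,0])))
for z in np.arange(.2,.29,.01):
    a=p[abs(p[:,2]-z)<.004]
    if len(a)>4: print("z",z.round(3),"y",np.percentile(a[:,1],[1,99]).round(4),"x",np.median(a[:,0]).round(4))
p2,R=card_goal(-.0125,.1,np.radians(-7.1),.003,.027,.0018)
delta(o,p2,R)
cv2.imwrite("pics/held.png",cv2.resize(im["color"][60:260,170:330,::-1],None,fx=3,fy=3))
E
```

```text
17.425 [ 0.45  0.3   1.29 -0.05  1.93  0.2 ] [0.5313 0.3208 0.2441]
-0.04 73 zmin 0.2182 x there -0.0129
-0.03 126 zmin 0.2180 x there -0.0112
-0.02 82 zmin 0.2167 x there -0.0111
-0.01 32 zmin 0.2145 x there -0.0125
0.0 27 zmin 0.2138 x there -0.0132
0.01 29 zmin 0.2120 x there -0.0114
0.02 26 zmin 0.2123 x there -0.0126
0.03 27 zmin 0.2200 x there -0.0103
0.04 43 zmin 0.2192 x there -0.0107
0.05 100 zmin 0.2163 x there -0.0121
z 0.21 y [-0.0222  0.0531] x -0.0124
z 0.22 y [-0.0429  0.053 ] x -0.0114
z 0.23 y [-0.042   0.0555] x -0.0086
z 0.24 y [-0.043   0.0546] x -0.005
z 0.25 y [-0.0398  0.0504] x -0.0021
z 0.26 y [-0.0378  0.0527] x 0.0019
z 0.27 y [-0.0376  0.0512] x 0.0062
z 0.28 y [-0.0368  0.0515] x 0.0084
trans units [0.34 0.97 2.76] turn units [0.   0.05 0.  ]
```

View pics/held.png

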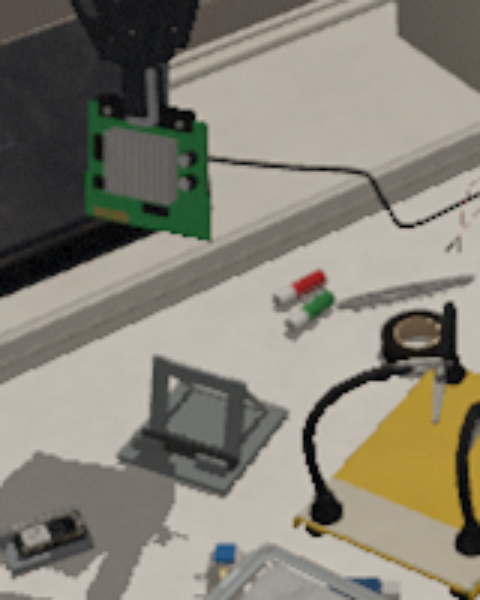

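The card is held with its heat sink to the front and its bottom edge almost level, at crop (150,228). The stand below is clear. I'll compute the straight descent.

```bash
python3 - <<'E'
from h import *
from station import ctrl
o=ctrl.get_obs(); R=Rn.from_rotvec(o["tool_rot"])
f=lambda d:(R.inv()*Rz(SY)).apply(d)/.04
print("to line up",f([-.0025,-.005,0]).round(3),"down 10 cm",f([0,0,-.1]).round(3),"down 1 cm",f([0,0,-.01]).round(3),"back +x 1cm",f([.01,0,0]).round(3))
E
```

```text
to line up [-0.121 -0.059  0.037] down 10 cm [0.305 0.85  2.331] down 1 cm [0.03  0.085 0.233] back +x 1cm [-0.011  0.235 -0.084]
```

Call:
drive_tool --steps '[{"translation": [0.05, 0.173, 0.5], "angular": [0, 0, 0], "gripper": 0}, {"translation": [0.05, 0.173, 0.5], "angular": [0, 0, 0], "gripper": 0}, {"translation": [0.05, 0.173, 0.5], "angular": [0, 0, 0], "gripper": 0}, {"translation": [0.05, 0.173, 0.5], "angular": [0, 0, 0], "gripper": 0}, {"translation": [0.05, 0.173, 0.5], "angular": [0, 0, 0], "gripper": 0}, {"translation": [0.05, 0.173, 0.5], "angular": [0, 0, 0], "gripper": 0}, {"translation": [0.05, 0.173, 0.5], "angular": [0, 0, 0], "gripper": 0}, {"translation": [0.05, 0.173, 0.5], "angular": [0, 0, 0], "gripper": 0}]'

```text
t: 18.48
tool_pos: [0.53, 0.3152, 0.0763]
tool_rot: [-1.837, -2.348, 0.526]
contact_force: [0.2, 0.4, -1.0]
opening: 0.0071
grip_force: 61.2
```

Call:
drive_tool --steps '[{"translation": [0, 0, 0], "angular": [0, 0, 0], "gripper": 0}]'

```text
t: 18.6
tool_pos: [0.5284, 0.3145, 0.0749]
tool_rot: [-1.835, -2.345, 0.532]
contact_force: [-0.3, -1.0, -1.5]
opening: 0.0072
grip_force: 61.0
```

```bash
cat > card.py <<'E'
from h import *
from station import ctrl
o=ctrl.get_obs();print(o["t"],o["tool_pos"].round(4),o["contact_force"].round(1),o["opening"].round(4))
im=ctrl.get_image("scene"); P=pts(im); hsv=cv2.cvtColor(im["color"],cv2.COLOR_RGB2HSV)
Q=(P-STAND)@Rz(SY).as_matrix()
g=(hsv[...,0]>45)&(hsv[...,0]<85)&(hsv[...,1]>80)&(abs(Q[...,1])<.08)&(abs(Q[...,0])<.07)&(P[...,2]>.005)&(P[...,2]<.13)
p=Q[g]
for y in np.arange(-.05,.055,.02):
    a=p[abs(p[:,1]-y)<.006]
    if len(a)>4: print("y",y.round(3),len(a),"zmin %.4f x %.4f"%(np.percentile(a[:,2],4),np.median(a[a[:,2]<np.percentile(a[:,2],15)][:,0])))
for z in np.arange(.01,.1,.01):
    a=p[abs(p[:,2]-z)<.004]
    if len(a)>4: print("z",z.round(3),"y",np.percentile(a[:,1],[1,99]).round(4),"x",np.median(a[:,0]).round(4))
cv2.imwrite("pics/placed.png",cv2.resize(im["color"][90:270,170:330,::-1],None,fx=3,fy=3))
E
python3 card.py
```

```text
Traceback (most recent call last):
  File "card.py", line 3, in <module>
    o=ctrl.get_obs();print(o["t"],o["tool_pos"].round(4),o["contact_force"].round(1),o["opening"].round(4))
                                                                                     ^^^^^^^^^^^^^^^^^^
AttributeError: 'float' object has no attribute 'round'
```

```bash
sed -i 's/,o\["opening"\].round(4))/,round(o["opening"],4))/' card.py; python3 card.py
```

```text
18.6 [0.5284 0.3145 0.0749] [-0.3 -1.  -1.5] 0.0072
y -0.05 37 zmin 0.0478 x -0.0153
y -0.03 106 zmin 0.0471 x -0.0147
y -0.01 29 zmin 0.0430 x -0.0154
y 0.01 32 zmin 0.0167 x -0.0144
y 0.03 40 zmin 0.0383 x -0.0136
y 0.05 54 zmin 0.0448 x -0.0169
z 0.04 y [-0.029   0.0474] x -0.0163
z 0.05 y [-0.0506  0.0475] x -0.0154
z 0.06 y [-0.0531  0.0494] x -0.0131
z 0.07 y [-0.0506  0.0483] x -0.009
z 0.08 y [-0.0444  0.0474] x -0.0064
z 0.09 y [-0.0438  0.0464] x -0.0035
```

Call:
drive_tool --steps '[{"translation": [0.03, 0.1, 0.25], "angular": [0, 0, 0], "gripper": 0}, {"translation": [0.03, 0.1, 0.25], "angular": [0, 0, 0], "gripper": 0}, {"translation": [0.03, 0.09, 0.23], "angular": [0, 0, 0], "gripper": 0}, {"translation": [0.006, 0.017, 0.047], "angular": [0, 0, 0], "gripper": 0}, {"translation": [0.006, 0.017, 0.047], "angular": [0, 0, 0], "gripper": 0}]'

```text
t: 19.27
tool_pos: [0.5309, 0.3152, 0.0421]
tool_rot: [-1.837, -2.348, 0.527]
contact_force: [-0.5, -1.0, 0.9]
opening: 0.007
grip_force: 61.3
```

Call:
drive_tool --steps '[{"translation": [0.006, 0.017, 0.047], "angular": [0, 0, 0], "gripper": 0}, {"translation": [0, 0, 0], "angular": [0, 0, 0], "gripper": 0}]'

```text
t: 19.52
tool_pos: [0.5316, 0.3152, 0.0416]
tool_rot: [-1.838, -2.348, 0.525]
contact_force: [-0.8, -1.7, 4.7]
opening: 0.0071
grip_force: 61.7
```

```bash
python3 card.py
```

```text
19.525 [0.5316 0.3152 0.0416] [-0.8 -1.7  4.7] 0.0071
y -0.05 30 zmin 0.0145 x -0.0155
y -0.03 106 zmin 0.0103 x -0.0137
y -0.01 38 zmin 0.0069 x -0.0137
y 0.01 37 zmin 0.0084 x -0.0146
y 0.03 37 zmin 0.0137 x -0.0129
y 0.05 52 zmin 0.0116 x -0.0136
z 0.01 y [-0.0445  0.0481] x -0.014
z 0.02 y [-0.0484  0.0466] x -0.0124
z 0.03 y [-0.0479  0.0482] x -0.009
z 0.04 y [-0.0496  0.0459] x -0.005
z 0.05 y [-0.0436  0.0488] x -0.0012
z 0.06 y [-0.0438  0.0467] x 0.001
z 0.07 y [-0.0436  0.0475] x 0.0059
z 0.08 y [-0.0399  0.0479] x 0.0076
z 0.09 y [-0.0382 -0.0094] x 0.0103
```

The bottom edge touches the trough floor. Next I'll ease the card back against the rest.

Call:
drive_tool --steps '[{"translation": [0, 0.035, -0.01], "angular": [0, 0, 0], "gripper": 0}, {"translation": [0, 0.035, -0.01], "angular": [0, 0, 0], "gripper": 0}, {"translation": [0, 0.035, -0.01], "angular": [0, 0, 0], "gripper": 0}, {"translation": [0, 0, 0], "angular": [0, 0, 0], "gripper": 0}]'

```text
t: 20.08
tool_pos: [0.5346, 0.3164, 0.0409]
tool_rot: [-1.835, -2.347, 0.528]
contact_force: [-2.4, -1.3, 5.6]
opening: 0.007
grip_force: 61.9
```

```bash
python3 card.py
```

```text
20.075 [0.5346 0.3164 0.0409] [-2.4 -1.3  5.6] 0.007
y -0.05 29 zmin 0.0153 x -0.0098
y -0.03 121 zmin 0.0079 x -0.0107
y -0.01 35 zmin 0.0078 x -0.0117
y 0.01 39 zmin 0.0072 x -0.0123
y 0.03 33 zmin 0.0158 x -0.0090
y 0.05 48 zmin 0.0120 x -0.0128
z 0.01 y [-0.0429  0.0475] x -0.0117
z 0.02 y [-0.0491  0.0479] x -0.0101
z 0.03 y [-0.0493  0.0482] x -0.0063
z 0.04 y [-0.0476  0.0472] x -0.0026
z 0.05 y [-0.0457  0.044 ] x 0.0024
z 0.06 y [-0.0427  0.0478] x 0.005
z 0.07 y [-0.0421  0.0458] x 0.0086
z 0.08 y [-0.0412  0.0473] x 0.0111
z 0.09 y [-0.0413  0.0246] x 0.0129
```

Call:
drive_tool --steps '[{"translation": [0, 0.035, -0.01], "angular": [0, 0, 0], "gripper": 0}, {"translation": [0, 0, 0], "angular": [0, 0, 0], "gripper": 0.12}, {"translation": [0, 0, 0], "angular": [0, 0, 0], "gripper": 0.2}, {"translation": [0, 0, 0], "angular": [0, 0, 0], "gripper": 0.25}, {"translation": [0, 0, 0], "angular": [0, 0, 0], "gripper": 0.25}]'

```text
t: 20.75
tool_pos: [0.5365, 0.3167, 0.0394]
tool_rot: [-1.837, -2.348, 0.526]
contact_force: [-0.4, 0.5, -0.1]
opening: 0.0213
grip_force: 0.0
```

```bash
python3 card.py
```

```text
20.75 [0.5365 0.3167 0.0394] [-0.4  0.5 -0.1] 0.0213
y -0.05 35 zmin 0.0106 x -0.0121
y -0.03 99 zmin 0.0092 x -0.0111
y -0.01 39 zmin 0.0065 x -0.0120
y 0.01 38 zmin 0.0068 x -0.0113
y 0.03 45 zmin 0.0115 x -0.0096
y 0.05 44 zmin 0.0120 x -0.0112
z 0.01 y [-0.0479  0.0473] x -0.0115
z 0.02 y [-0.0489  0.0504] x -0.0084
z 0.03 y [-0.0482  0.05  ] x -0.0053
z 0.04 y [-0.0469  0.047 ] x -0.0002
z 0.05 y [-0.045   0.0459] x 0.0026
z 0.06 y [-0.0446  0.0471] x 0.0076
z 0.07 y [-0.0437  0.0456] x 0.0105
z 0.08 y [-0.0456  0.046 ] x 0.0132
```

The card is released and still standing in place. Next I retract along the tool axis.

Call:
drive_tool --steps '[{"translation": [0, 0, -0.15], "angular": [0, 0, 0], "gripper": 0.25}, {"translation": [0, 0, -0.3], "angular": [0, 0, 0], "gripper": 0.25}, {"translation": [0, 0, -0.6], "angular": [0, 0, 0], "gripper": 0.25}, {"translation": [0, 0, -0.9], "angular": [0, 0, 0], "gripper": 0.25}, {"translation": [0, 0, -0.9], "angular": [0, 0, 0], "gripper": 0.25}, {"translation": [0, 0, -0.9], "angular": [0, 0, 0], "gripper": 0.25}, {"translation": [0, 0, 0], "angular": [0, 0, 0], "gripper": 0.25}]'

```text
t: 21.68
tool_pos: [0.5841, 0.348, 0.1848]
tool_rot: [-1.841, -2.352, 0.515]
contact_force: [0.7, 0.9, -0.2]
opening: 0.0211
grip_force: 0.0
```

```bash
python3 card.py
```

```text
21.675 [0.5841 0.348  0.1848] [ 0.7  0.9 -0.2] 0.0211
y -0.05 39 zmin 0.0100 x -0.0118
y -0.03 109 zmin 0.0094 x -0.0117
y -0.01 39 zmin 0.0070 x -0.0119
y 0.01 39 zmin 0.0083 x -0.0126
y 0.03 42 zmin 0.0140 x -0.0103
y 0.05 42 zmin 0.0112 x -0.0115
z 0.01 y [-0.0482  0.0471] x -0.0117
z 0.02 y [-0.0474  0.0513] x -0.0085
z 0.03 y [-0.0471  0.0481] x -0.0053
z 0.04 y [-0.0474  0.0461] x -0.0014
z 0.05 y [-0.0464  0.0445] x 0.0023
z 0.06 y [-0.0462  0.0454] x 0.0069
z 0.07 y [-0.0439  0.0443] x 0.0112
z 0.08 y [-0.0431  0.0459] x 0.0129
```

View pics/placed.png

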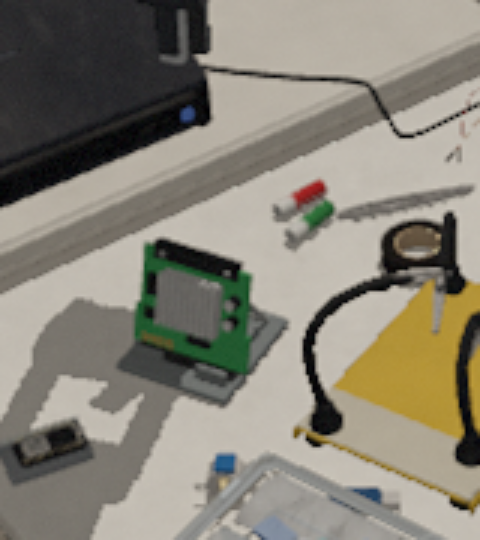

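The card leans in the stand at crop (195,305), centred with the heat sink to the front, and the gripper is clear of it.

```bash
python3 -c "
from station import ctrl
print(ctrl.finish_job())"
```

```text
the job is handed in; nothing more can be done
None
```

The heat-sink card was ejected, drawn out and now leans released and centred in the stand with its heat sink to the front, the other two cards looked seated when last in view, and the job is handed in at about 22 s; no verdict came back.

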